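Release a locked drive tray with the service pin

ROBOT

A 6-joint arm with a two-finger parallel gripper is mounted at the origin on the work surface. World frame = base frame: x ahead of the robot, y to its left, z up, the work surface at z = 0. Lengths are in m, angles in rad, forces in N, time in s.
With the tool pointing down it reaches from about 0.35 to 0.975 m from the base axis. Payload 4.9 kg.
Tool frame: the origin (TCP) lies midway between the tips of the shut fingers; the grasp point (between the pads) lies 19 mm behind it; z points along the fingers, y is the direction in which the jaws open and shut (so a half turn about z gives the same grasp; the last joint's range is limited). The gripper opens to 85 mm and grips with 20 to 120 N. Pads are 22 mm wide; open, the fingers measure 114 mm over their backs; the gripper's body (76 mm by 85 mm) begins 54 mm behind the grasp point. The pads swing forward as they close: fully open they stand 13 mm farther back than shut.
Start: joints at [-1.428, 0.053, 1.613, -0, 1.476, -0.119], TCP at [0.162, -0.604, 0.194] pointing down, gripper open.
Joint ranges: [-3.01, 3.01], [-1.01, 2.22], [0.06, 2.58], [-1.02, 4.17], [0.09, 2.62], [-3.14, 3.14]. Speed limits (rad/s): [2.57, 2.57, 3.14, 3.14, 3.14, 3.14].

INTERFACE

Orientations are given as a unit quaternion [x, y, z, w].
In Python, from rig import arm gives the robot as it stands.
- The arm moves only by the shell command python3 -m inch 'ROWS' [OPENING]. ROWS is JSON, a list of rows, each a list of 6 numbers: the shift along the tool's x, y, z in units of 30 mm (1.0 is 30 mm), then the turn, a rotation vector about the tool's x, y, z in units of 5 degrees (1.0 is 5 degrees). In form: [[x, y, z, ax, ay, az], ...]. A call has 1 to 12 rows; each row shifts and turns the commanded pose from where the row before left it, along the tool's axes as they then stand; what a row does not reach is not made up. A row lasts 1/10 s, in which the tool goes at most 50 mm and 8.59 degrees, less where a joint would pass 70% of its speed; a pose out of reach is approached as far as the arm can. A call is refused whole if a number of a shift passes 1 or a number of a turn 1, either way. A call with a gripper value outside its range is refused whole. OPENING is the closure, from -1 (fully open) to 1 (shut), set as the call begins (- or left out, the last holds). The fingers move at their own pace and stop on an object; the grip force is fixed at half the most. Time passes only in rows, so rows that do not move let the fingers close. It gives the time, the measured TCP pose, the force and the opening at its end, in the units of the state.
- arm.get_obs(): the state, without advancing time (a new reading comes with each control period).
- arm.camera(name): name is "scene" or "side" or "wrist"; returns the picture (400x640x3 uint8, blue, green, red); there is no depth.
- arm.get_calibration(name): a dict with "mtx" (3x3 intrinsics, pixels), "position" and "orientation" of the camera in the world. Camera axes: x right, y up, looking along -z (the intrinsics and any distortion apply to the point x, -y, -z); pixel columns grow to the right and rows downward; lengths in m; the calibration is good to about 2 mm. A picture is of the moment at which its call begins: read the wrist's pose just before it. get_calibration takes no time and is no camera call; for the wrist camera it gives the pose at the moment of the call.
- arm.job_done(): hands the job in, once; it reports no verdict.
The state is a dict: "t": time; "joint_positions": joint angles; "dq": joint speeds; "joint_torque": joint torques, N m; "position": TCP position; "ee_rot": TCP orientation; "contact_force": force on the tool from outside, world axes, zero at the start; "ft_torque": the same for the moment, N m; "finger_gap": opening from 0.0 (shut) to 1.0 (fully open).
Only numpy, scipy, OpenCV 4.12 (cv2) and the standard library are available. Lean on these libraries where they do the work, as an engineer would, in place of code of your own. Each camera call takes 0.05 s, during which the arm holds its last target.

TASK

The drive dock has locked its tray shut. Take the release pin out of its stand, reach down through the small hole in the dock's roof and gently press the spring catch hidden inside, keeping it pressed until the tray has come all the way out by itself; do not force the catch once it bottoms out. Then put the pin back in its stand, fully home, let go of it, and leave the other things on the desk where they are.

Things in the scene. Friction and masses are not known exactly. Their poses are not given: they have to be found in the camera images.
- dock: Fixed grey sheet-metal drive dock, a hollow box 220 x 150 x 70 mm. Origin: centre of its underside, on the desk; z up, x from the front (tray side, facing the robot) to the back, y across. The flat roof is 70 mm above the desk. Its only hole is near the front, on the +y side; cooling slots lie on the rear half. More than 15 N between pin and dock (catch included) damages it.
- dock_hole (a point): Centre of the mouth of the round service hole, on the roof's upper surface, 45 mm ahead (-x) and 35 mm to +y of the dock's centre. The hole is 10 mm wide with a small chamfer, through a 4 mm roof; the inside is hollow. Straight below it, out of sight, lies the catch's striker, a level steel disc 26 mm wide.
- catch_top (a point): Point on the hole's axis 12 mm below the roof's top: the highest the striker can be. At rest it lies 0 to 24 mm below this point (not measured: find it by feel). Pressed down it resists with 2 N, growing 0.9 N per mm, plus up to 2 N friction; it lets the tray go after 4 to 5 mm of stroke (6 to 8 N); a hard stop follows at 6 mm. Let up too soon, it can catch the tray again; press again.
- tray (a joint): How far the black tray in the dock's front has come out, in m: 0 shut, 0.06 fully out. Once released its own spring pushes it slowly out (-x of the dock) in about 2 s and it stays out; if the catch is let up before about 30 mm it stops there. Its front plate is 142 mm wide, 14 to 49 mm above the desk, and with its lip stands 18 mm ahead of the case when shut.
- pin: Release pin, about 40 g: a steel shank 6 mm thick and 55 mm long with a slightly tapered tip, under a black square handle 14 x 14 mm wide and 40 mm tall. Origin at the middle of the shank's tip; z runs up the pin, x and y are square to the handle's sides. The handle starts 55 mm above the tip with a flat shoulder and ends 95 mm above it. It begins upright in the stand.
- stand: Fixed grey block 60 x 60 mm, 62 mm tall, with one vertical 10 mm hole right through its middle. Origin: centre of its underside. The pin's shank goes in the hole and the handle's shoulder rests on the block's top, so a seated pin's tip is 7 mm above the desk.
- stand_hole0 (a point): Centre of the mouth of the stand's hole, on the block's top, 62 mm above the desk.
- mouse: Loose black computer mouse, 108 x 60 x 32 mm, origin at the middle of its underside. Leave alone.
- mug: Loose white mug, 80 mm wide and 95 mm tall, origin at the middle of its underside. Leave alone.
- clock: Loose white desk thermometer-clock, 30 x 100 x 85 mm, origin at the middle of its underside. Leave alone.
Not all that is in view belongs to the job. There is more than one size of the pin; the one meant has the size given above.

How it is judged:
On the way, in this order (a step that is already met when the one before it is completed fails the run):
1. the pin's tip is inside the dock's service hole while the tray is still shut (horizontal distance between pin and dock_hole below 0.01 m and z of pin in the frame of dock below 0.062 m and value of joint tray below 0.01 m), for 0.1 s.
2. the tray has come fully out while the pin is still in the hole (horizontal distance between pin and dock_hole below 0.01 m and z of pin in the frame of dock below 0.062 m and value of joint tray above 0.055 m), for 0.05 s.
At the end, for the whole second after the job is handed in: The tray is out by more than 55 mm of its 60 mm, and the pin is upright in the stand's hole (within 0.1 rad), its tip within 6 mm of the hole's axis and its shoulder within 4 mm of the stand's top, at rest and released (value of joint tray above 0.055 m and horizontal distance between pin and stand_hole0 below 0.006 m and height (world z) of pin between 0.004 and 0.011 m and angle between pin's own z axis and vertical below 0.1 rad and linear speed of pin below 0.02 m/s); the robot touches nothing.
It fails at once if the pin is forced on the dock or its catch with more than 15 N (contact force between pin and dock above 15 N).
It fails at once if the mouse, mug or clock is moved more than 20 mm (distance of any of mouse, mug, clock from where it was at the start of the episode above 0.02 m).
It also fails if it takes over 61 s, if anything falls off the work surface, if the arm or the gripper's body presses on something with over 40 N, if the wrist force passes 120 N, or if a joint passes its speed limit or range.

## Working session

There is one attempt and no reset: what is moved stays moved. The work goes in short steps, Python scripts to look and compute and a shell command to move; the robot and the scene stay as the last step left them, time stands still between calls to the robot, and variables do not carry over. Pictures are saved under pics/ and viewed, and the job is handed in when it is done.

```bash
ls; mkdir -p pics
python3 - <<'E'
from rig import arm
import cv2,numpy as np
o=arm.get_obs();print(o)
for n in ["scene","side","wrist"]:
    c=arm.get_calibration(n);print(n,c)
    cv2.imwrite(f"pics/{n}0.png",arm.camera(n))
E
```

```text
pics
{'t': 0.0, 'joint_positions': array([-1.42800333e+00,  5.33970432e-02,  1.61427954e+00, -1.01327450e-06,
        1.47599667e+00, -1.18998519e-01]), 'dq': array([ 0.00133691,  0.00057389,  0.00044277,  0.00038618,  0.00037695,
       -0.00076377]), 'joint_torque': array([-2.57844498e-03, -3.93696249e+01, -3.70175493e+01, -4.14195811e-04,
        7.14401656e-03,  1.53314852e-05]), 'position': array([ 0.16165862, -0.60301248,  0.19224682]), 'ee_rot': array([ 9.91444832e-01,  1.30522269e-01, -1.28806957e-05, -1.04022137e-03]), 'contact_force': array([0.37870931, 0.06862038, 0.22765398]), 'ft_torque': array([ 0.01236726, -0.03656364, -0.00677152]), 'finger_gap': 1.0004647966302564}
scene {'mtx': array([[449.16625103,   0.        , 321.93079452],
       [  0.        , 449.16625103, 204.7459932 ],
       [  0.        ,   0.        ,   1.        ]]), 'position': array([1.27043908, 0.27946258, 0.71362634]), 'orientation': array([0.24149219, 0.35117845, 0.73515203, 0.52716859])}
side {'mtx': array([[419.38928437,   0.        , 313.06447497],
       [  0.        , 419.38928437, 204.48225581],
       [  0.        ,   0.        ,   1.        ]]), 'position': array([ 0.30933089, -0.56757517,  0.76181305]), 'orientation': array([ 0.34394388, -0.06102905, -0.16791332,  0.92183685])}
wrist {'mtx': array([[338.80466472,   0.        , 318.32699203],
       [  0.        , 338.80466472, 203.35212451],
       [  0.        ,   0.        ,   1.        ]]), 'position': array([ 0.22667597, -0.5872223 ,  0.37310588]), 'orientation': array([-0.10519953,  0.08220893, -0.60325152,  0.78629661])}
```

View pics/scene0.png

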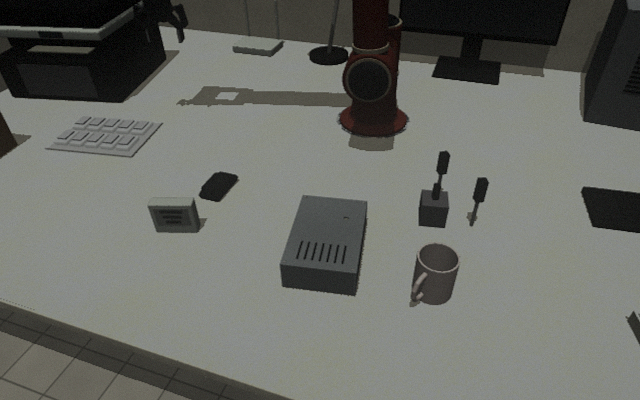

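View pics/side0.png

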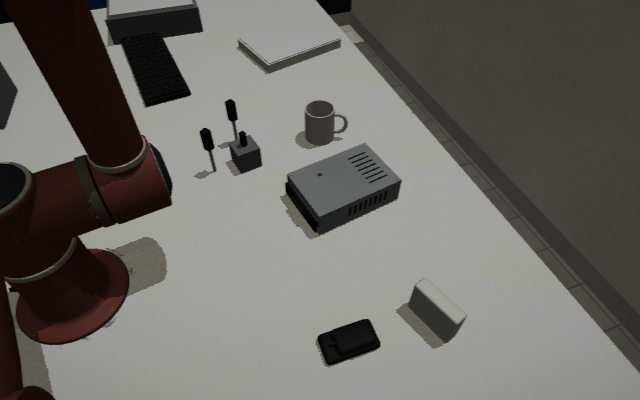

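View pics/wrist0.png

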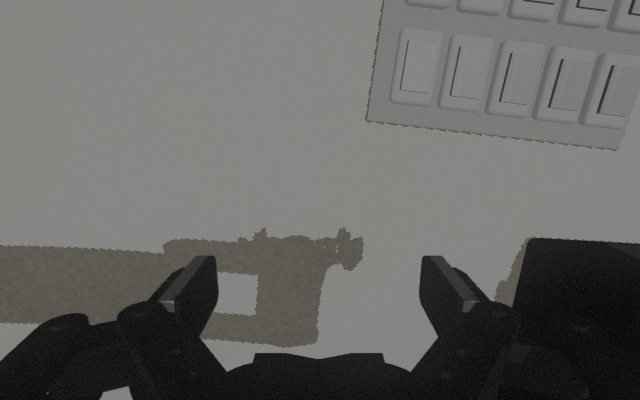

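Run:
```python
import cv2,numpy as np
a=cv2.imread("pics/scene0.png")[140:240,400:500];b=cv2.imread("pics/side0.png")[85:185,180:280]
f=lambda x:cv2.convertScaleAbs(cv2.resize(x,(400,400),interpolation=cv2.INTER_CUBIC),alpha=1.8)
cv2.imwrite("pics/crop0.png",np.hstack([f(a),f(b)]))
```

```text
(no output)
```

View pics/crop0.png

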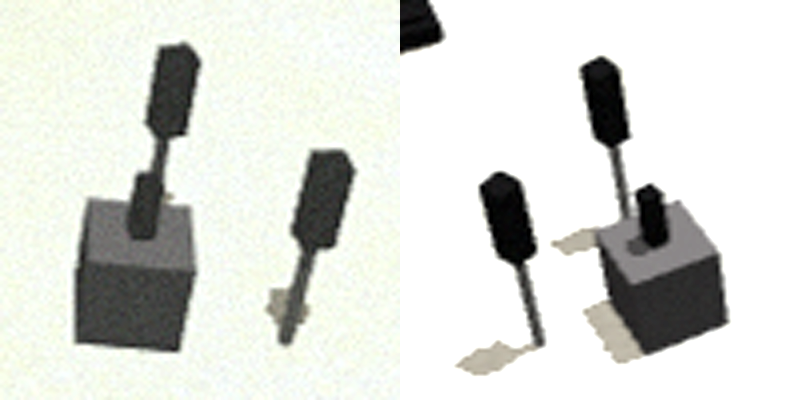

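```bash
cat > h.py <<'E'
import numpy as np,cv2
from scipy.spatial.transform import Rotation as R
from rig import arm
def ray(c,u,v):
    K=c["mtx"];d=np.array([(u-K[0,2])/K[0,0],-(v-K[1,2])/K[1,1],-1.0])
    return c["position"],R.from_quat(c["orientation"]).apply(d)
def onz(c,u,v,z):
    p,d=ray(c,u,v);return p+d*(z-p[2])/d[2]
def proj(c,P):
    q=R.from_quat(c["orientation"]).inv().apply(np.asarray(P)-c["position"]);K=c["mtx"]
    return np.array([K[0,0]*q[0]/-q[2]+K[0,2],K[1,1]*-q[1]/-q[2]+K[1,2]])
def tri(rs):
    A=np.zeros((3,3));b=np.zeros(3)
    for p,d in rs:
        d=d/np.linalg.norm(d);M=np.eye(3)-np.outer(d,d);A+=M;b+=M@p
    return np.linalg.solve(A,b)
E
python3 - <<'E'
from h import *
np.set_printoptions(precision=4,suppress=True)
a=cv2.imread("pics/scene0.png")[190:300,275:375];b=cv2.imread("pics/side0.png")[135:245,280:410]
f=lambda x:cv2.convertScaleAbs(cv2.resize(x,None,fx=3.4,fy=3.4,interpolation=cv2.INTER_CUBIC),alpha=1.8)
cv2.imwrite("pics/crop1.png",np.hstack([f(a),f(b)]))
S=arm.get_calibration("scene");D=arm.get_calibration("side")
P=[(400+u/4,140+v/4) for u,v in [(88,198),(190,207),(195,270),(80,262)]]
Q=[(180+u/4,85+v/4) for u,v in [(197,232),(280,203),(318,252),(235,284)]]
for c,X in((S,P),(D,Q)):
    W=np.array([onz(c,u,v,.062)[:2] for u,v in X]);print(W,W.mean(0))
print("pin top",onz(S,400+150/4,140+173/4,.102),onz(D,180+250/4,85+187/4,.102))
print("hole",onz(S,346.5,218,.07),onz(D,320,174.3,.07))
# other pins tri: tips bottom & top
for s,d in [((400+287/4,140+343/4),(180+140/4,85+345/4)),((400+332/4,140+150/4),(180+102/4,85+173/4)),((400+178/4,140+42/4),(180+200/4,85+57/4))]:
    print(tri([ray(S,*s),ray(D,*d)]))
print("mug",onz(S,437,256,.095),onz(D,320,107,.095))
E
```

```text
[[0.4013 0.2179]
 [0.3915 0.2759]
 [0.4489 0.2857]
 [0.4618 0.2234]] [0.4259 0.2508]
[[0.3944 0.2682]
 [0.4509 0.277 ]
 [0.4608 0.2228]
 [0.4052 0.2124]] [0.4278 0.2451]
pin top [0.4209 0.251  0.102 ] [0.4295 0.25   0.102 ]
hole [0.5634 0.0804 0.07  ] [0.5658 0.0752 0.07  ]
[ 0.3406  0.3455 -0.0793]
[0.3448 0.3428 0.0771]
[0.4167 0.2554 0.1916]
mug [0.642  0.2819 0.095 ] [0.6469 0.2851 0.095 ]
```

View pics/crop1.png

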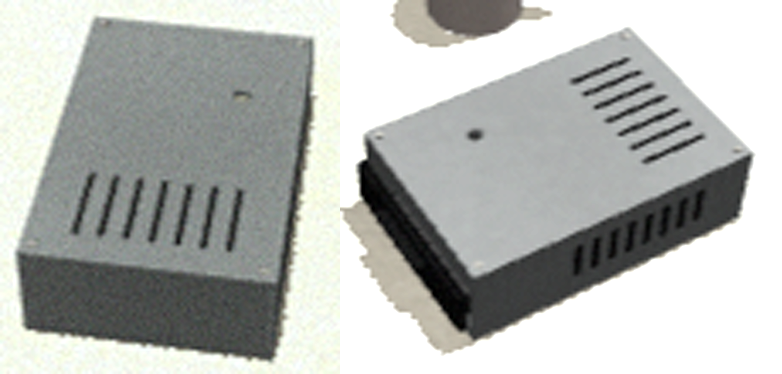

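Run:
```python
from h import *
np.set_printoptions(precision=4,suppress=True)
S=arm.get_calibration("scene");D=arm.get_calibration("side")
for n,s,d in [("A tip",(471.7,225.7),None),("A top",(400+332/4,140+150/4),(180+200/4,85+57/4)),("B top",(400+178/4,140+42/4),(180+102/4,85+173/4)),("B tip",None,(215,171.2))]:
    if s and d: print(n,tri([ray(S,*s),ray(D,*d)]))
    else: print(n, onz(S,*s,0) if s else onz(D,*d,0))
# dock corners crop1
f=3.4
for c,X in((S,[(275+u/f,190+v/f) for u,v in [(95,17),(313,37),(275,282),(20,250)]]),(D,[(280+(u-340)/f,135+v/f) for u,v in [(366,130),(630,28),(752,155),(472,276)]])):
    W=np.array([onz(c,u,v,.07)[:2] for u,v in X]);m=W.mean(0)
    e=[W[(i+1)%4]-W[i] for i in range(4)]
    print(W,m,[ (np.linalg.norm(v),np.degrees(np.arctan2(v[1],v[0]))) for v in e])
```

```text
A tip [0.4214 0.3453 0.    ]
A top [0.4244 0.3412 0.1393]
B top [0.3442 0.2492 0.14  ]
B tip [0.3422 0.2469 0.    ]
[[ 0.5174 -0.0385]
 [ 0.4925  0.1077]
 [ 0.7093  0.1428]
 [ 0.7318 -0.0022]] [0.6127 0.0525] [(np.float64(0.1483450576934044), np.float64(99.67985537077821)), (np.float64(0.21964846559686116), np.float64(9.17528117373876)), (np.float64(0.14672587015631003), np.float64(-81.18837380165752)), (np.float64(0.21741683375074644), np.float64(-170.39874808793428))]
[[ 0.4964  0.1053]
 [ 0.7111  0.1372]
 [ 0.7325 -0.0097]
 [ 0.5179 -0.0412]] [0.6145 0.0479] [(np.float64(0.21698582737762073), np.float64(8.460394698334898)), (np.float64(0.14842313154413805), np.float64(-81.70719160060031)), (np.float64(0.21688709498538233), np.float64(-171.64166628298454)), (np.float64(0.14803653499425784), np.float64(98.3307172530173))]
```

```bash
cat >> h.py <<'E'
def tool():
    o=arm.get_obs();return o,np.array(o["position"]),R.from_quat(o["ee_rot"])
def go(target,yaw=None):
    """print shift in tool units (30mm) and yaw turn in units of 5deg"""
    o,p,r=tool();d=r.inv().apply(np.array(target)-p)/.03
    x=r.apply([1,0,0]);cy=np.degrees(np.arctan2(x[1],x[0]))
    print("t",round(o["t"],2),"pos",p.round(4),"yaw",cy.round(2),"tilt",np.degrees(np.arccos(-r.apply([0,0,1])[2])).round(2),"units",d.round(3), "turn z", None if yaw is None else round(-((yaw-cy+180)%360-180)/5,3))
E
python3 - <<'E'
from h import *
np.set_printoptions(precision=4,suppress=True)
o,p,r=tool();c=arm.get_calibration("wrist")
rc=R.from_quat(c["orientation"])
T=r.inv().apply(c["position"]-p);Rr=r.inv()*rc
print(T,"view dir in tool",Rr.apply([0,0,-1]),"img right",Rr.apply([1,0,0]))
np.savez("cam.npz",T=T,q=Rr.as_quat())
for P in [(.38,.24,.19),(.37,.24,.22),(.35,.24,.22),(.40,.24,.22)]:
    a=np.radians(9/2);rt=R.from_quat([np.cos(a),np.sin(a),0,0])
    cc=dict(mtx=c["mtx"],position=np.array(P)+rt.apply(T),orientation=(rt*Rr).as_quat())
    print(P,proj(cc,[.427,.25,.102]),proj(cc,[.427,.25,.062]))
go([.37,.24,.22],9)
E
```

```text
[ 0.0669  0.0012 -0.1807] view dir in tool [-0.2649 -0.0005  0.9643] img right [-0.0002  1.      0.0005]
(0.38, 0.24, 0.19) [313.7346 135.4707] [314.3408 132.2628]
(0.37, 0.24, 0.22) [315.9898 121.2423] [316.2831 119.9588]
(0.35, 0.24, 0.22) [319.6591  97.1092] [319.5201  98.6797]
(0.4, 0.24, 0.22) [310.7271 155.8542] [311.6162 150.6377]
t 0.15 pos [ 0.1617 -0.6031  0.1925] yaw 15.0 tilt 0.09 units [ 13.981 -25.351  -0.872] turn z 1.2
```

```bash
python3 -m inch '[[1,-1,-0.5,0,0,0.5],[1,-1,-0.5,0,0,0.5],[1,-1,0,0,0,0.2],[1,-1,0,0,0,0],[1,-1,0,0,0,0],[1,-1,0,0,0,0],[1,-1,0,0,0,0],[1,-1,0,0,0,0],[1,-1,0,0,0,0],[1,-1,0,0,0,0],[1,-1,0,0,0,0],[1,-1,0,0,0,0]]'; python3 -c "
from h import *
go([.37,.24,.22],9)"
```

```text
t: 1.35
position: [0.4551, -0.1858, 0.2233]
ee_rot: [0.997, 0.078, -0.0, 0.0]
contact_force: [0.7, -0.5, 0.9]
finger_gap: 0.997
t 1.35 pos [ 0.4551 -0.1858  0.2233] yaw 9.0 tilt 0.0 units [ -0.583 -14.463   0.109] turn z -0.0
```

```bash
python3 -m inch '[[0,-1,0,0,0,0],[0,-1,0,0,0,0],[0,-1,0,0,0,0],[0,-1,0,0,0,0],[0,-1,0,0,0,0],[0,-1,0,0,0,0],[-0.1,-1,0,0,0,0],[-0.2,-1,0,0,0,0],[-0.3,-1,0,0,0,0],[0,-1,0,0,0,0],[0,-1,0,0,0,0],[0,-0.5,0,0,0,0]]'; python3 -m inch '[[0,-0.5,0,0,0,0],[0,-0.5,0,0,0,0],[0,0,0,0,0,0],[0,0,0,0,0,0]]';python3 -c "
from h import *
go([.37,.24,.22],9)
cv2.imwrite('pics/w1.png',arm.camera('wrist'))"
```

```text
t: 2.55
position: [0.382, 0.1522, 0.2233]
ee_rot: [0.997, 0.08, -0.0, -0.0]
contact_force: [0.4, -0.4, -0.3]
finger_gap: 0.997
t: 2.95
position: [0.3779, 0.1799, 0.2232]
ee_rot: [0.997, 0.079, -0.0, 0.0]
contact_force: [-0.0, 1.4, -0.3]
finger_gap: 1.001
t 2.95 pos [0.3779 0.1799 0.2232] yaw 9.04 tilt 0.04 units [ 0.054 -2.019  0.107] turn z 0.008
```

View pics/w1.png

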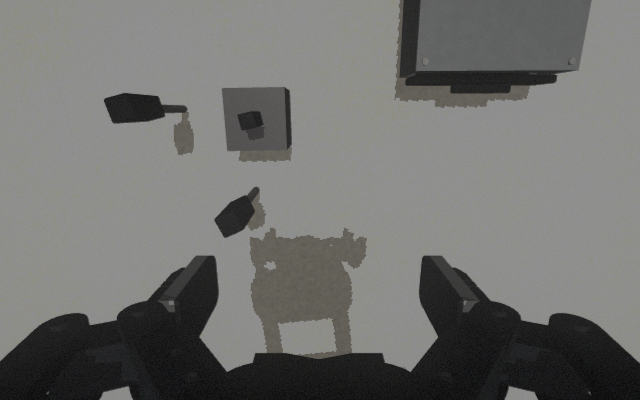

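Run:
```python
from h import *
a=cv2.imread("pics/w1.png")[80:160,210:300]
cv2.imwrite("pics/c2.png",cv2.convertScaleAbs(cv2.resize(a,None,fx=7,fy=7,interpolation=cv2.INTER_CUBIC),alpha=2.2))
```

```text
(no output)
```

View pics/c2.png

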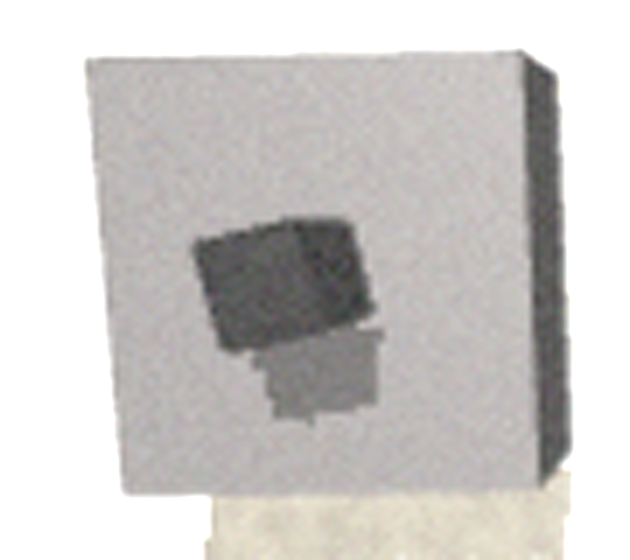

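Run:
```python
from h import *
np.set_printoptions(precision=4,suppress=True)
c=arm.get_calibration("wrist")
for z,X in((.102,[(193,242),(292,218),(325,325),(222,352)]),(.062,[(86,60),(520,52),(540,488),(122,494)]),(.062,[(350,218),(375,312)])):
    W=np.array([onz(c,210+u/7,80+v/7,z)[:2] for u,v in X]);print(W.tolist() if len(W)<4 else W.mean(0))
    print([(np.linalg.norm(W[(i+1)%len(W)]-W[i]).round(4),np.degrees(np.arctan2(*(W[(i+1)%len(W)]-W[i])[::-1])).round(1)) for i in range(len(W))])
```

```text
[0.4262 0.2489]
[(np.float64(0.0127), np.float64(-68.0)), (np.float64(0.0133), np.float64(-156.0)), (np.float64(0.0134), np.float64(113.2)), (np.float64(0.0136), np.float64(20.8))]
[0.4259 0.2487]
[(np.float64(0.0594), np.float64(-80.0)), (np.float64(0.0592), np.float64(-169.8)), (np.float64(0.06), np.float64(99.8)), (np.float64(0.0591), np.float64(9.7))]
[[0.4347205503206313, 0.2450660107772049], [0.4225853343628715, 0.24017857254208352]]
[(np.float64(0.0131), np.float64(-158.1)), (np.float64(0.0131), np.float64(21.9))]
```

```bash
python3 -c "
from h import *
go([.426,.249,.222],22)"; python3 -m inch '[[0,0,0,0,0,-0.7],[0,0,0,0,0,-0.9],[0,0,0,0,0,-1],[0,0,0,0,0,0],[0,0,0,0,0,0]]'; python3 -c "
from h import *
go([.426,.249,.222],22.2)"
```

```text
t 3.0 pos [0.3781 0.1797 0.2233] yaw 9.0 tilt 0.03 units [ 1.94  -2.032  0.042] turn z -2.601
t: 3.5
position: [0.3782, 0.1796, 0.2235]
ee_rot: [0.982, 0.189, 0.0, 0.0]
contact_force: [-0.4, 0.3, -0.5]
finger_gap: 0.998
t 3.5 pos [0.3782 0.1796 0.2235] yaw 21.84 tilt 0.01 units [ 2.34  -1.556  0.05 ] turn z -0.071
```

Go above, partially descend, and verify with a wrist crop before closing.

```bash
python3 -m inch '[[0.6,-0.4,0,0,0,0],[0.6,-0.4,0,0,0,0],[0.6,-0.4,0.5,0,0,0],[0.54,-0.36,0.5,0,0,0],[0,0,0.5,0,0,0],[0,0,0.5,0,0,0],[0,0,0,0,0,0],[0,0,0,0,0,0]]'; python3 -c "
from h import *
go([.426,.249,.068],22.2)
cv2.imwrite('pics/w2.png',arm.camera('wrist'))
print(arm.get_obs()['contact_force'])"
```

```text
t: 4.3
position: [0.4252, 0.2491, 0.1633]
ee_rot: [0.982, 0.19, -0.0, 0.0]
contact_force: [-0.9, -0.3, 0.0]
finger_gap: 0.999
t 4.3 pos [0.4252 0.2491 0.1633] yaw 21.95 tilt 0.04 units [0.025 0.012 3.176] turn z -0.051
[-0.15266366 -0.15228588  0.23022608]
```

View pics/w2.png

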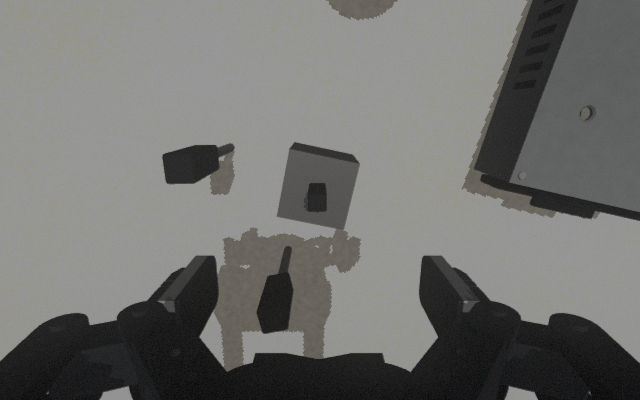

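Run:
```python
from h import *
np.set_printoptions(precision=4,suppress=True)
im=cv2.imread("pics/w2.png")
f=lambda x:cv2.convertScaleAbs(cv2.resize(x,(396,396),interpolation=cv2.INTER_CUBIC),alpha=2)
cv2.imwrite("pics/c3.png",np.hstack([f(im[160:226,284:350]),f(im[91:135,565:609])]))
```

```text
(no output)
```

View pics/c3.png

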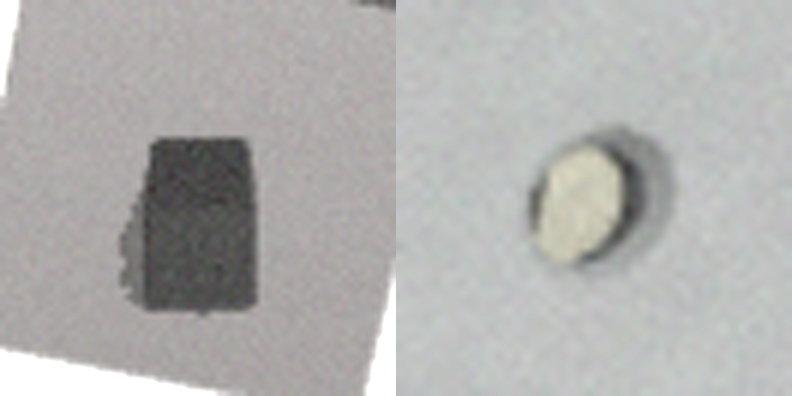

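```bash
python3 - <<'E'
from h import *
np.set_printoptions(precision=4,suppress=True)
c=arm.get_calibration("wrist")
print("pin",onz(c,284+201/6,160+258/6,.102),"hole",onz(c,565+203/9,91+202/9,.07))
E
python3 -m inch '[[0,0,0.5,0,0,0],[0,0,0.5,0,0,0],[0,0,0.5,0,0,0],[0,0,0.5,0,0,0],[0,0,0.5,0,0,0],[0,0,0.4,0,0,0],[0,0,0.2,0,0,0],[0,0,0,0,0,0],[0,0,0,0,0,0]]'; python3 -c "
from h import *
go([.426,.249,.068],22.2)"
```

```text
pin [0.4263 0.2491 0.102 ] hole [0.5649 0.0767 0.07  ]
t: 5.25
position: [0.426, 0.2499, 0.0709]
ee_rot: [0.982, 0.191, 0.0, -0.0]
contact_force: [0.7, 0.6, -0.6]
finger_gap: 1.0
t 5.25 pos [0.426  0.2499 0.0709] yaw 22.0 tilt 0.04 units [-0.013  0.029  0.096] turn z -0.04
```

```bash
python3 -m inch '[[0,0,0,0,0,0],[0,0,0,0,0,0],[0,0,0,0,0,0],[0,0,0,0,0,0],[0,0,0,0,0,0],[0,0,0,0,0,0],[0,0,0,0,0,0],[0,0,0,0,0,0]]' 1; python3 -c "
from h import *
go([.426,.249,.068],22.2);o=arm.get_obs();print(o['contact_force'],o['ft_torque'],o['finger_gap'])"
```

```text
t: 6.05
position: [0.4256, 0.2498, 0.0705]
ee_rot: [0.982, 0.191, -0.0, -0.0]
contact_force: [-0.6, 0.9, -0.8]
finger_gap: 0.002
t 6.05 pos [0.4256 0.2498 0.0705] yaw 22.0 tilt 0.01 units [0.002 0.028 0.082] turn z -0.04
[-0.55342513  0.86099839 -0.78518254] [0.03349208 0.03126014 0.03249218] 0.002243986724835215
```

Run:
```python
from h import *
w=arm.camera("wrist");s=arm.camera("scene");d=arm.camera("side")
f=lambda x:cv2.convertScaleAbs(cv2.resize(x,(400,400),interpolation=cv2.INTER_CUBIC),alpha=1.8)
cv2.imwrite("pics/w3.png",w)
cv2.imwrite("pics/c4.png",np.hstack([f(s[130:250,380:500]),f(d[85:205,180:300])]))
```

```text
(no output)
```

View pics/c4.png

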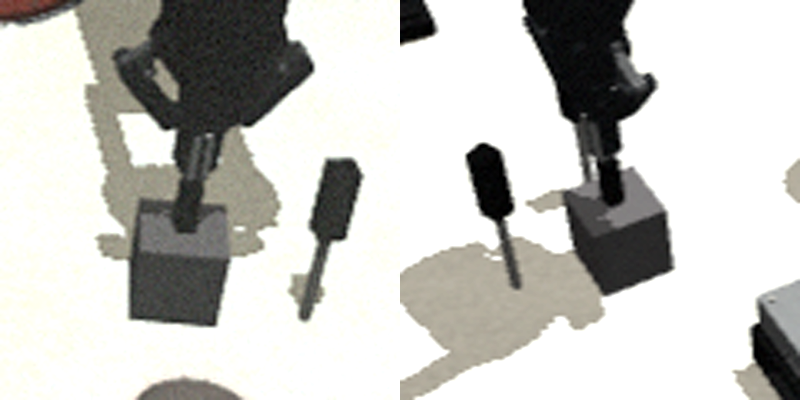

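View pics/w3.png

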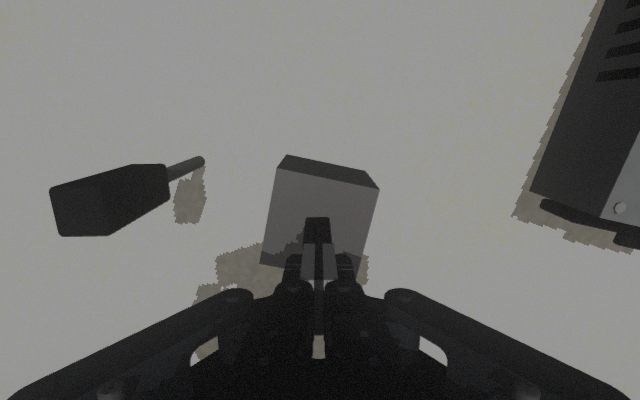

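Run:
```python
from h import *
w=cv2.imread("pics/w3.png")
cv2.imwrite("pics/c5.png",cv2.convertScaleAbs(cv2.resize(w[200:300,260:380],None,fx=5.5,fy=5.5,interpolation=cv2.INTER_CUBIC),alpha=3))
o,p,r=tool();c=arm.get_calibration("wrist")
for q in [(0,0,0),(0,0,-.019),(0,.007,0),(.011,0,0),(-.011,0,0)]:print(q,(proj(c,p+r.apply(q))-[260,200])*5.5)
```

```text
(0, 0, 0) [310.43408723 179.01866418]
(0, 0, -0.019) [309.23956779 249.95296656]
(0, 0.007, 0) [378.38800643 179.01928987]
(0.011, 0, 0) [310.2556464   76.93437347]
(-0.011, 0, 0) [310.60719403 278.05140575]
```

View pics/c5.png

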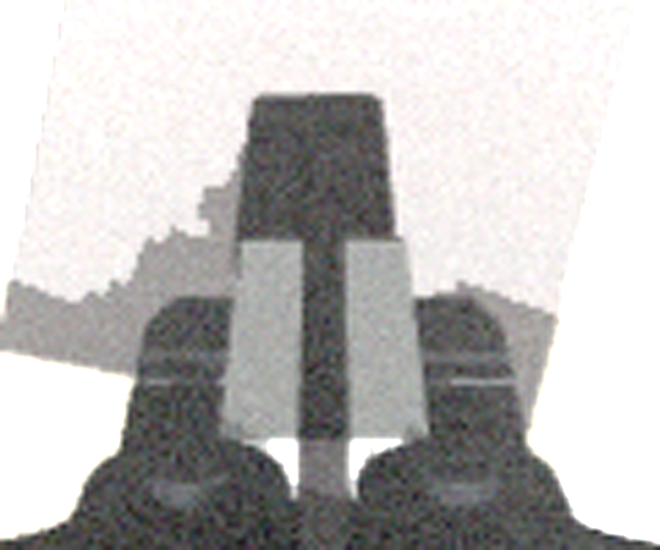

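Run:
```python
from h import *
s=arm.camera("scene");d=arm.camera("side")
cv2.imwrite("pics/s4.png",s);cv2.imwrite("pics/d4.png",d)
f=lambda x:cv2.convertScaleAbs(cv2.resize(x,(400,480),interpolation=cv2.INTER_CUBIC),alpha=2.5)
cv2.imwrite("pics/c6.png",np.hstack([f(s[155:215,415:465]),f(d[110:170,220:270])]))
o,p,r=tool();print(p)
for n,x0,y0 in(("scene",415,155),("side",220,110)):
    c=arm.get_calibration(n)
    print(n,[((proj(c,p+r.apply(q))-[x0,y0])*8).round(0) for q in[(0,0,0),(0,0,-.019),(0,0,-.0315)]])
```

```text
[0.42565216 0.24977136 0.07049479]
scene [array([157., 323.]), array([167., 270.]), array([173., 235.])]
side [array([181., 256.]), array([173., 209.]), array([168., 177.])]
```

View pics/c6.png

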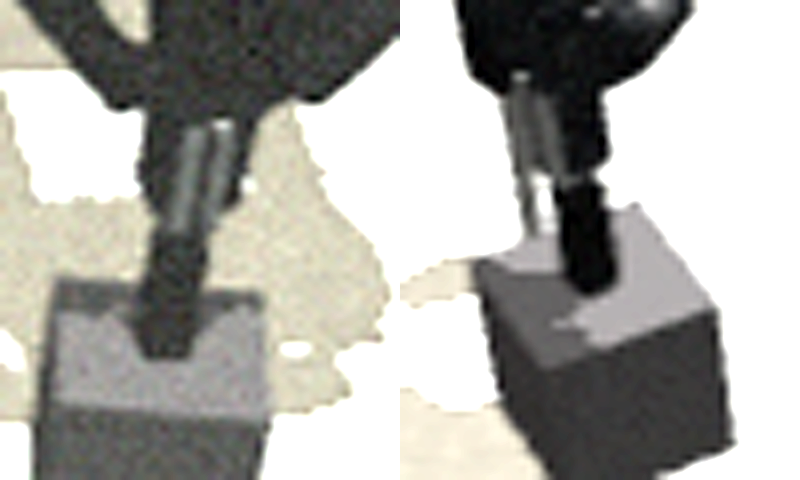

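The pads closed just above the handle: all of it is still visible below them, and finger_gap reads 0. The fingertips sit about 30 mm higher than the reported TCP suggests. I'll reopen, go lower and check with the cameras before closing.

```bash
python3 -m inch '[[0,0,0,0,0,0],[0,0,0,0,0,0],[0,0,0,0,0,0],[0,0,0,0,0,0],[0,0,0,0,0,0],[0,0,0,0,0,0],[0,0,0,0,0,0],[0,0,0.3,0,0,0],[0,0,0.25,0,0,0],[0,0,0,0,0,0],[0,0,0,0,0,0]]' -1
python3 - <<'E'
from h import *
s=arm.camera("scene");d=arm.camera("side");w=arm.camera("wrist")
cv2.imwrite("pics/w5.png",w)
f=lambda x:cv2.convertScaleAbs(cv2.resize(x,(400,480),interpolation=cv2.INTER_CUBIC),alpha=2.2)
cv2.imwrite("pics/c7.png",np.hstack([f(s[125:221,395:475]),f(d[80:176,205:285])]))
go([.426,.249,.045],22.2);print(arm.get_obs()["contact_force"])
E
```

```text
t: 7.4
position: [0.4251, 0.2496, 0.0533]
ee_rot: [0.982, 0.191, -0.001, 0.0]
contact_force: [0.2, -1.2, -0.3]
finger_gap: 0.999
t 7.55 pos [0.4259 0.2499 0.0542] yaw 22.0 tilt 0.02 units [-0.007  0.028  0.307] turn z -0.04
[-0.25340743 -0.61452445  0.88113495]
```

View pics/c7.png

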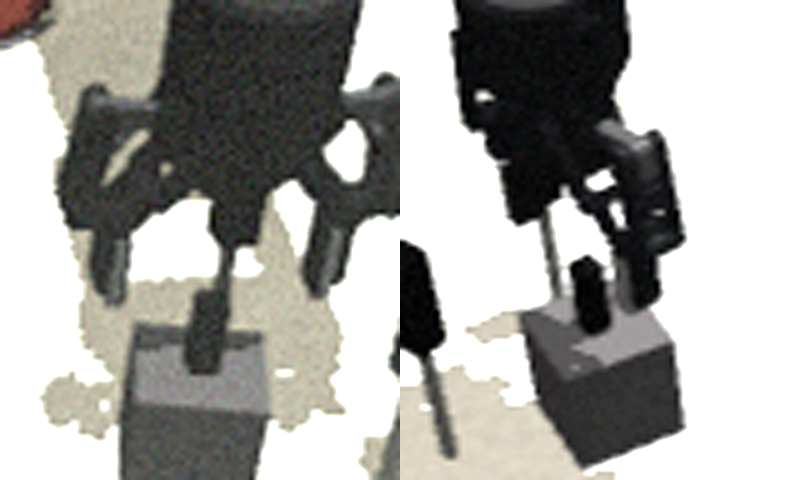

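View pics/w5.png

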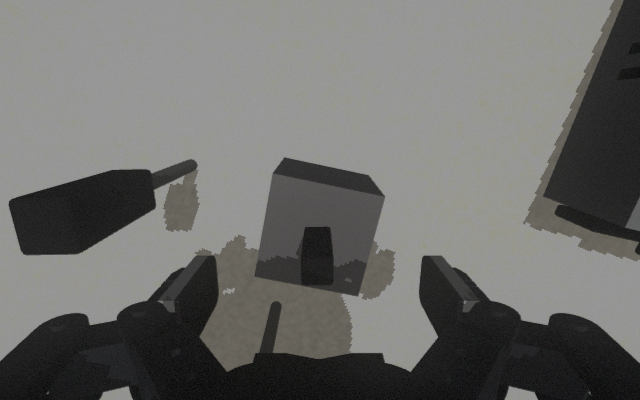

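Run:
```python
from h import *
S=arm.get_calibration("scene");D=arm.get_calibration("side")
o,p,r=tool()
P=tri([ray(S,418,185),ray(D,254,140.6)]);print(P,r.inv().apply(P-p))
print(onz(S,395+318/5,125+293/5,P[2]), r.inv().apply(onz(S,395+318/5,125+293/5,P[2])-p))
```

```text
[0.44593391 0.20938185 0.10341944] [ 0.00346722  0.04504701 -0.04919539]
[0.40965077 0.29602882 0.10341944] [ 0.00228307 -0.04888254 -0.04919304]
```

```bash
python3 -m inch '[[0,0,0.3,0,0,0],[0,0,0.24,0,0,0],[0,0,0,0,0,0],[0,0,0,0,0,0]]' -1;python3 -m inch '[[0,0,0,0,0,0],[0,0,0,0,0,0],[0,0,0,0,0,0],[0,0,0,0,0,0],[0,0,0,0,0,0]]' 0.4
python3 - <<'E'
from h import *
s=arm.camera("scene");d=arm.camera("side")
f=lambda x:cv2.convertScaleAbs(cv2.resize(x,(400,480),interpolation=cv2.INTER_CUBIC),alpha=2.2)
cv2.imwrite("pics/c8.png",np.hstack([f(s[125:221,395:475]),f(d[80:176,205:285])]))
go([.426,.249,.038],22.2);print(arm.get_obs()["contact_force"])
E
```

```text
t: 7.95
position: [0.4252, 0.2496, 0.0372]
ee_rot: [0.982, 0.191, -0.001, 0.0]
contact_force: [0.0, -0.1, 0.7]
finger_gap: 1.001
t: 8.45
position: [0.4257, 0.2498, 0.0379]
ee_rot: [0.982, 0.191, 0.0, -0.0]
contact_force: [0.4, -0.4, 0.2]
finger_gap: 0.297
t 8.55 pos [0.4257 0.2498 0.0378] yaw 22.0 tilt 0.0 units [ 0.     0.028 -0.005] turn z -0.04
[0.77335607 0.06391829 0.30127293]
```

View pics/c8.png

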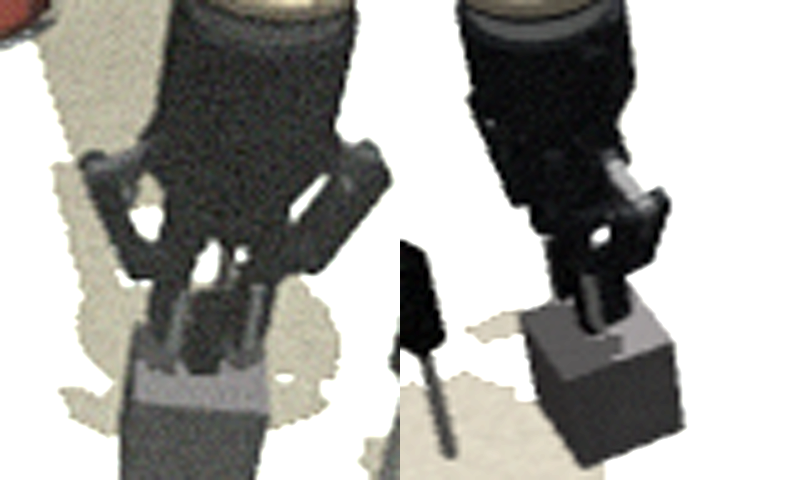

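```bash
python3 -m inch '[[0,0,-0.17,0,0,0],[0,0,0,0,0,0]]';python3 -m inch '[[0,0,0,0,0,0],[0,0,0,0,0,0],[0,0,0,0,0,0],[0,0,0,0,0,0],[0,0,0,0,0,0],[0,0,0,0,0,0]]' 1
python3 - <<'E'
from h import *
s=arm.camera("scene");d=arm.camera("side")
f=lambda x:cv2.convertScaleAbs(cv2.resize(x,(400,480),interpolation=cv2.INTER_CUBIC),alpha=2.2)
cv2.imwrite("pics/c9.png",np.hstack([f(s[125:221,395:475]),f(d[80:176,205:285])]))
go([.426,.249,.038],22.2);o=arm.get_obs();print(o["contact_force"],o["ft_torque"],o["finger_gap"])
E
```

```text
t: 8.75
position: [0.4263, 0.25, 0.0438]
ee_rot: [0.982, 0.191, 0.001, -0.0]
contact_force: [0.0, -0.1, 1.0]
finger_gap: 0.3
t: 9.35
position: [0.4261, 0.2499, 0.0435]
ee_rot: [0.982, 0.191, 0.0, -0.0]
contact_force: [-1.3, -0.5, 5.4]
finger_gap: 0.149
t 9.45 pos [0.4261 0.2499 0.0435] yaw 22.0 tilt 0.05 units [-0.014  0.026  0.183] turn z -0.04
[-0.47265758 -0.46734882  5.32990721] [-0.15000594  0.11131183  0.01271763] 0.14426347057361824
```

View pics/c9.png

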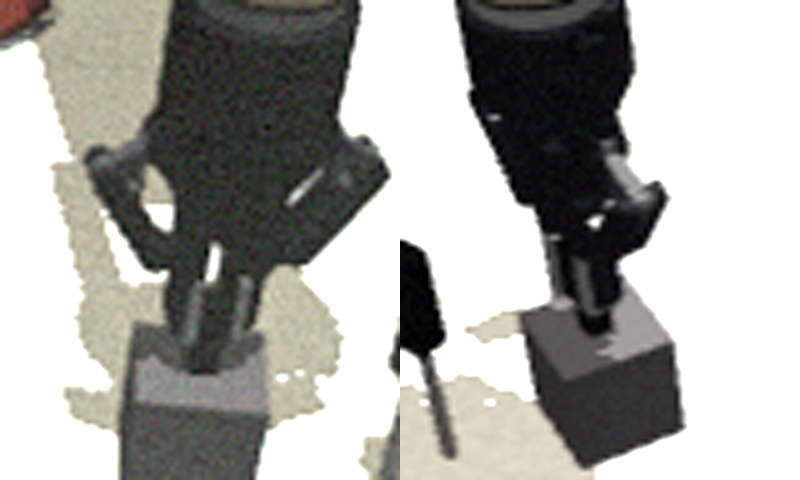

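```bash
python3 -m inch '[[0,0,-0.1,0,0,0],[0,0,-0.2,0,0,0],[0,0,-0.3,0,0,0],[0,0,-0.4,0,0,0],[0,0,-0.5,0,0,0],[0,0,-0.5,0,0,0],[0,0,-0.5,0,0,0],[0,0,-0.3,0,0,0],[0,0,-0.2,0,0,0],[0,0,0,0,0,0],[0,0,0,0,0,0],[0,0,0,0,0,0]]'
python3 - <<'E'
from h import *
s=arm.camera("scene");d=arm.camera("side")
f=lambda x:cv2.convertScaleAbs(cv2.resize(x,(400,480),interpolation=cv2.INTER_CUBIC),alpha=2.2)
cv2.imwrite("pics/c10.png",np.hstack([f(s[100:220,380:480]),f(d[60:180,190:290])]))
go([.5645,.077,.13],9);o=arm.get_obs();print(o["contact_force"],o["ft_torque"],o["finger_gap"])
E
```

```text
t: 10.65
position: [0.4251, 0.2495, 0.1319]
ee_rot: [0.982, 0.191, -0.001, 0.0]
contact_force: [0.0, 0.6, -0.7]
finger_gap: 0.142
t 10.75 pos [0.4252 0.2496 0.1321] yaw 22.0 tilt 0.09 units [2.15  7.074 0.065] turn z 2.601
[ 0.09941079 -0.54330291 -1.56235855] [-0.04048947 -0.0218466   0.07397643] 0.14860358969364154
```

View pics/c10.png

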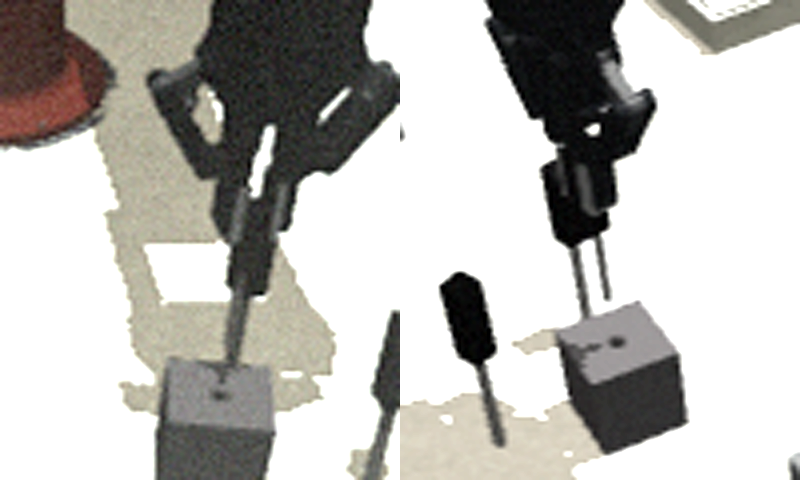

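Run:
```python
from h import *
np.set_printoptions(precision=4,suppress=True)
S=arm.get_calibration("scene");D=arm.get_calibration("side");W=arm.get_calibration("wrist")
o,p,r=tool()
P=tri([ray(S,437.75,191.75),ray(D,241.75,134.5)]);print("tip",P,P-p)
print("stand hole",onz(S,435,198.75,.062),onz(D,244.25,145.5,.062))
# expected vertical axis pixels
for c,x0,y0 in((S,380,100),(D,190,60)):
    print([(proj(c,[P[0],P[1],z])-[x0,y0])*4 for z in (P[2],P[2]+.055)])
w=arm.camera("wrist");cv2.imwrite("pics/w11.png",w)
```

```text
tip [0.4287 0.2565 0.0866] [ 0.0035  0.0069 -0.0455]
stand hole [0.4269 0.252  0.062 ] [0.4275 0.2455 0.062 ]
[array([233.8017, 364.505 ]), array([248.9126, 284.8827])]
[array([209.3744, 300.4773]), array([197.3577, 228.6662])]
```

View pics/w11.png

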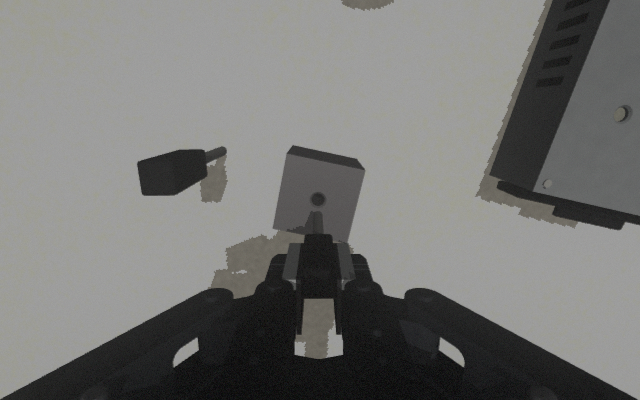

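Run:
```python
from h import *
np.set_printoptions(precision=4,suppress=True)
w=cv2.imread("pics/w11.png")
cv2.imwrite("pics/c11.png",cv2.convertScaleAbs(cv2.resize(w[180:260,270:370],None,fx=7,fy=7,interpolation=cv2.INTER_CUBIC),alpha=2.6))
W=arm.get_calibration("wrist");o,p,r=tool()
print([(proj(W,p+r.apply([0,0,.0365+h]))-[270,180])*7 for h in (0,-.055)])
```

```text
[array([327.3364, 235.2155]), array([323.6249, 455.5196])]
```

View pics/c11.png

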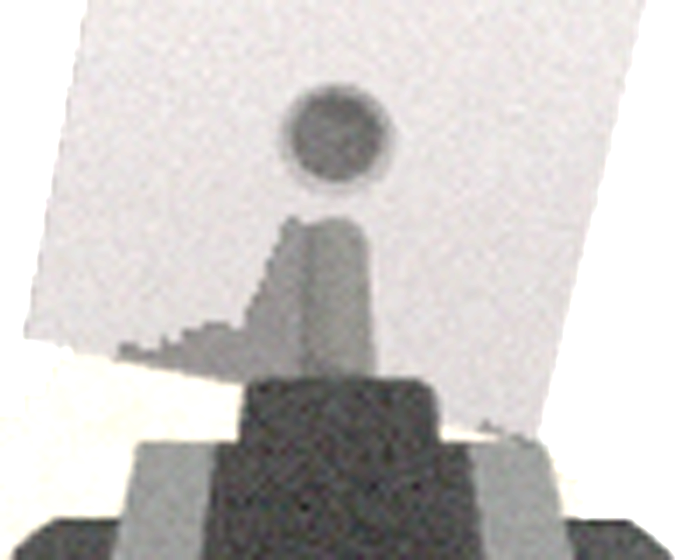

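Run:
```python
from h import *
np.set_printoptions(precision=4,suppress=True)
W=arm.get_calibration("wrist");o,p,r=tool()
tip=onz(W,270+333/7,180+245/7,p[2]-.0365);print("tip",tip,r.inv().apply(tip-p))
print("stand hole",onz(W,270+336/7,180+133/7,.062))
print("p",p)
```

```text
tip [0.4245 0.2487 0.0957] [-0.001   0.0005  0.0365]
stand hole [0.4267 0.2493 0.062 ]
p [0.4253 0.2496 0.1322]
```

```bash
python3 -m inch '[[0.1,0.4,0,0,0,0],[0.2,0.7,0,0,0,0],[0.3,0.9,0,0,0,0],[0.3,0.9,0,0,0,0],[0.3,0.9,0,0,0,0],[0.3,0.9,0,0,0,0],[0.3,0.9,0,0,0,0],[0.2,0.7,0,0,0,0],[0.1,0.5,0,0,0,0],[0.05,0.25,0,0,0,0],[0,0,0,0,0,0],[0,0,0,0,0,0]]'
python3 - <<'E'
from h import *
go([.5645,.077,.13],22)
np.set_printoptions(precision=4,suppress=True)
W=arm.get_calibration("wrist");o,p,r=tool()
w=arm.camera("wrist");cv2.imwrite("pics/w12.png",w)
cv2.imwrite("pics/c12.png",cv2.convertScaleAbs(cv2.resize(w[180:260,270:370],None,fx=7,fy=7,interpolation=cv2.INTER_CUBIC),alpha=2.2))
print("pred hole px",(proj(W,[.5645,.077,.07])-[270,180])*7)
E
```

```text
t: 12.0
position: [0.5643, 0.0782, 0.1327]
ee_rot: [0.982, 0.191, -0.0, -0.0]
contact_force: [-0.5, 0.1, -0.3]
finger_gap: 0.146
t 12.0 pos [0.5643 0.0782 0.1327] yaw 22.02 tilt 0.04 units [-0.008  0.04   0.091] turn z 0.003
pred hole px [340.168  164.8915]
```

View pics/c12.png

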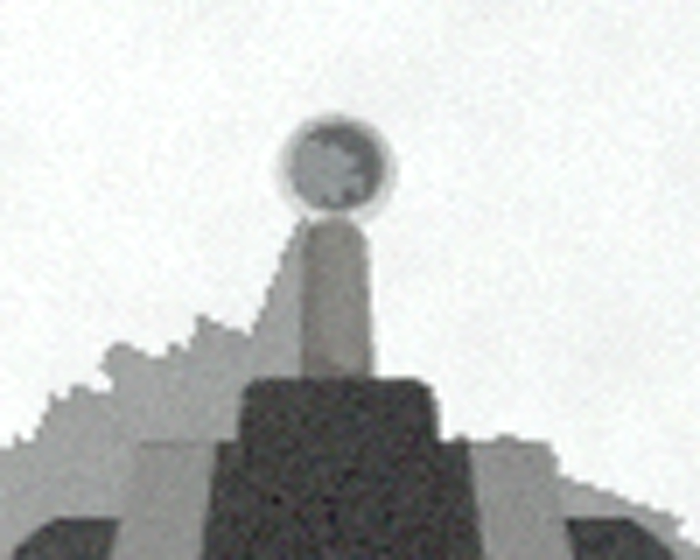

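Run:
```python
from h import *
np.set_printoptions(precision=4,suppress=True)
W=arm.get_calibration("wrist");o,p,r=tool()
tip=onz(W,270+334.5/7,180+245/7,p[2]-.0365)
H=onz(W,270+336/7,180+165/7,.07)
print("tip",tip,"hole",H,"units",r.inv().apply(H-tip)/.03)
```

```text
tip [0.5635 0.0775 0.0963] hole [0.5642 0.0776 0.07  ] units [0.024  0.0036 0.8763]
```

```bash
python3 -m inch '[[0.024,0,0.15,0,0,0],[0,0,0.2,0,0,0],[0,0,0.2,0,0,0],[0,0,0.15,0,0,0],[0,0,0.1,0,0,0],[0,0,0.1,0,0,0],[0,0,0.08,0,0,0],[0,0,0.08,0,0,0],[0,0,0.07,0,0,0],[0,0,0.07,0,0,0],[0,0,0,0,0,0],[0,0,0,0,0,0]]'
python3 - <<'E'
from h import *
go([.5642,.0776,.0945],22)
o=arm.get_obs();print(o["contact_force"],o["ft_torque"],o["finger_gap"], "tip",o["position"][2]-.0365)
w=arm.camera("wrist");s=arm.camera("side")
f=lambda x:cv2.convertScaleAbs(cv2.resize(x,(400,400),interpolation=cv2.INTER_CUBIC),alpha=2)
cv2.imwrite("pics/c13.png",np.hstack([f(w[160:280,260:380]),f(s[130:230,270:370])]))
E
```

```text
t: 13.25
position: [0.5654, 0.0781, 0.0969]
ee_rot: [0.982, 0.191, 0.0, -0.0]
contact_force: [0.1, 0.0, -0.9]
finger_gap: 0.145
t 13.25 pos [0.5654 0.0781 0.0969] yaw 22.0 tilt 0.0 units [-0.042  0.     0.08 ] turn z -0.0
[ 0.0701444   0.04073019 -0.9401158 ] [ 0.00538583 -0.00424721 -0.01989595] 0.1447661043366912 tip 0.06039879183804218
```

View pics/c13.png

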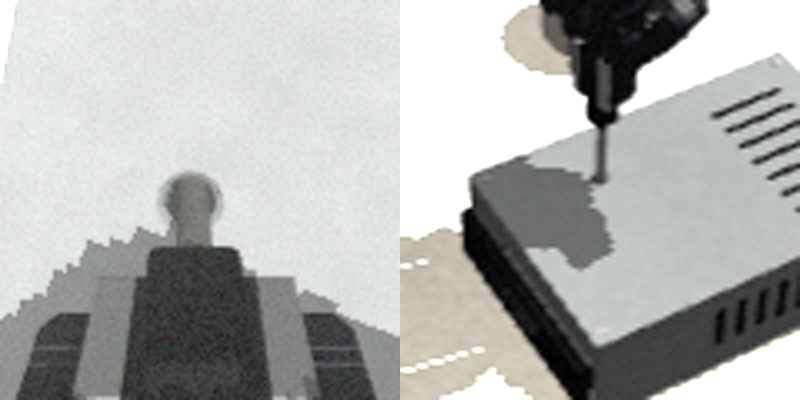

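```bash
python3 -m inch '[[0,0,0.035,0,0,0],[0,0,0.035,0,0,0],[0,0,0.035,0,0,0],[0,0,0.035,0,0,0],[0,0,0.035,0,0,0],[0,0,0,0,0,0]]'; python3 -c "
from rig import arm
print(arm.get_obs()['contact_force'])"
```

```text
t: 13.95
position: [0.5652, 0.0781, 0.0914]
ee_rot: [0.982, 0.191, -0.0, -0.0]
contact_force: [0.4, -0.1, -0.7]
finger_gap: 0.148
[ 0.39357261 -0.11087259 -0.73647636]
```

```bash
python3 -m inch '[[0,0,0.035,0,0,0],[0,0,0.035,0,0,0],[0,0,0.035,0,0,0],[0,0,0.035,0,0,0],[0,0,0,0,0,0]]'; python3 -c "
from rig import arm
print(arm.get_obs()['contact_force'])"
```

```text
t: 14.45
position: [0.5652, 0.0781, 0.0872]
ee_rot: [0.982, 0.191, -0.0, -0.0]
contact_force: [0.1, 0.3, -0.1]
finger_gap: 0.147
[ 0.12840723  0.32940849 -0.07173142]
```

```bash
python3 -m inch '[[0,0,0.035,0,0,0],[0,0,0.035,0,0,0],[0,0,0.035,0,0,0],[0,0,0,0,0,0]]'
```

```text
t: 14.85
position: [0.5652, 0.0781, 0.0841]
ee_rot: [0.982, 0.191, -0.0, -0.0]
contact_force: [0.8, -0.6, -0.7]
finger_gap: 0.147
```

```bash
python3 -m inch '[[0,0,0.035,0,0,0],[0,0,0.035,0,0,0],[0,0,0.035,0,0,0],[0,0,0,0,0,0]]'
```

```text
t: 15.25
position: [0.5657, 0.0782, 0.0819]
ee_rot: [0.982, 0.191, 0.0, -0.0]
contact_force: [-2.0, 0.3, 3.5]
finger_gap: 0.147
```

```bash
python3 -m inch '[[0,0,0.025,0,0,0],[0,0,0.025,0,0,0],[0,0,0,0,0,0],[0,0,0,0,0,0]]'
```

```text
t: 15.65
position: [0.5657, 0.0782, 0.0804]
ee_rot: [0.982, 0.191, 0.0, -0.0]
contact_force: [-1.8, 0.9, 6.0]
finger_gap: 0.15
```

```bash
python3 -m inch '[[0,0,0.02,0,0,0],[0,0,0.02,0,0,0],[0,0,0,0,0,0],[0,0,0,0,0,0]]'; python3 -c "
from h import *
cv2.imwrite('pics/d14.png',cv2.convertScaleAbs(cv2.resize(arm.camera('side')[130:250,260:410],None,fx=4,fy=4),alpha=2))"
```

```text
t: 16.05
position: [0.5658, 0.0782, 0.0794]
ee_rot: [0.982, 0.191, 0.0, -0.0]
contact_force: [-1.7, -0.5, 6.0]
finger_gap: 0.147
```

View pics/d14.png

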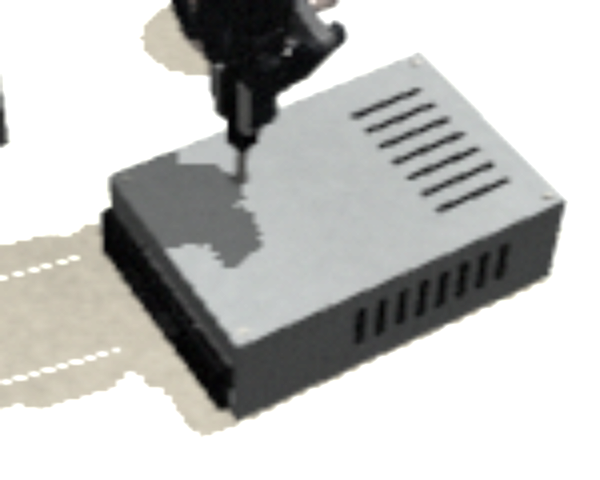

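```bash
python3 -m inch '[[-0.02,0,0.015,0,0,0],[-0.01,0,0.015,0,0,0],[0,0,0,0,0,0],[0,0,0,0,0,0]]'
```

```text
t: 16.5
position: [0.5655, 0.078, 0.0789]
ee_rot: [0.982, 0.191, 0.001, -0.0]
contact_force: [-1.4, 0.1, 5.2]
finger_gap: 0.149
```

```bash
python3 -m inch '[[0,0,0.015,0,0,0],[0,0,0.01,0,0,0],[0,0,0,0,0,0],[0,0,0,0,0,0]]'; python3 -c "
from h import *
cv2.imwrite('pics/d15.png',cv2.convertScaleAbs(cv2.resize(arm.camera('side')[130:250,260:410],None,fx=4,fy=4),alpha=2))"
```

```text
t: 16.9
position: [0.5656, 0.078, 0.0783]
ee_rot: [0.982, 0.191, 0.001, -0.0]
contact_force: [-1.3, -0.6, 6.1]
finger_gap: 0.149
```

View pics/d15.png

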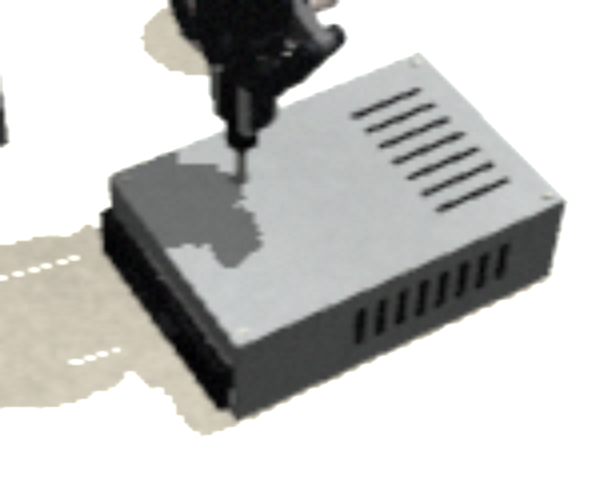

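```bash
python3 -m inch '[[0,0,0.015,0,0,0],[0,0,0.01,0,0,0],[0,0,0,0,0,0],[0,0,0,0,0,0]]'; python3 -c "
from h import *
cv2.imwrite('pics/d16.png',cv2.convertScaleAbs(cv2.resize(arm.camera('side')[130:250,240:390],None,fx=4,fy=4),alpha=2))"
```

```text
t: 17.35
position: [0.5654, 0.0779, 0.0771]
ee_rot: [0.982, 0.191, 0.001, 0.0]
contact_force: [-1.1, 0.5, 5.2]
finger_gap: 0.147
```

View pics/d16.png

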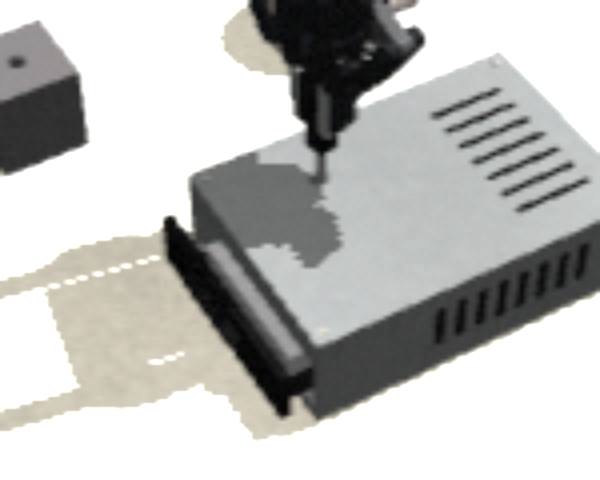

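The tray is moving (front plate now clear of the case). I'll hold there.

```bash
python3 -m inch '[[0,0,0,0,0,0],[0,0,0,0,0,0],[0,0,0,0,0,0],[0,0,0,0,0,0],[0,0,0,0,0,0],[0,0,0,0,0,0],[0,0,0,0,0,0],[0,0,0,0,0,0],[0,0,0,0,0,0],[0,0,0,0,0,0],[0,0,0,0,0,0],[0,0,0,0,0,0]]';python3 -m inch '[[0,0,0,0,0,0],[0,0,0,0,0,0],[0,0,0,0,0,0],[0,0,0,0,0,0],[0,0,0,0,0,0],[0,0,0,0,0,0],[0,0,0,0,0,0],[0,0,0,0,0,0],[0,0,0,0,0,0],[0,0,0,0,0,0],[0,0,0,0,0,0],[0,0,0,0,0,0]]'; python3 -c "
from h import *
cv2.imwrite('pics/d17.png',cv2.convertScaleAbs(cv2.resize(arm.camera('side')[130:250,240:390],None,fx=4,fy=4),alpha=2))"
```

```text
t: 18.6
position: [0.5654, 0.0779, 0.0769]
ee_rot: [0.982, 0.191, 0.001, 0.0]
contact_force: [0.1, 0.7, 5.9]
finger_gap: 0.147
t: 19.8
position: [0.5654, 0.0779, 0.0769]
ee_rot: [0.982, 0.191, 0.001, 0.0]
contact_force: [-0.0, 0.7, 5.8]
finger_gap: 0.15
```

View pics/d17.png

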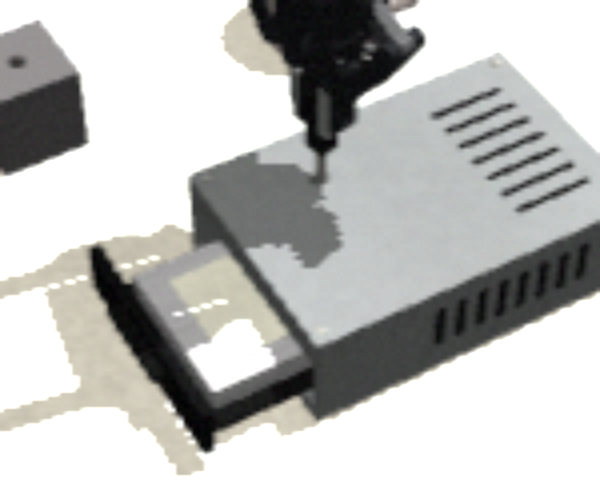

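```bash
python3 -m inch '[[0,0,0,0,0,0],[0,0,0,0,0,0],[0,0,0,0,0,0],[0,0,0,0,0,0],[0,0,0,0,0,0],[0,0,0,0,0,0],[0,0,0,0,0,0],[0,0,0,0,0,0]]'
python3 - <<'E'
from h import *
i=arm.camera('side');a=cv2.convertScaleAbs(cv2.resize(i[130:250,240:390],None,fx=4,fy=4),alpha=2)
b=cv2.imread('pics/d17.png');print("changed px",(cv2.absdiff(a,b).max(2)>60).sum())
D=arm.get_calibration("side");c=np.array([.6137,.0495]);t=np.radians(9.2)
for u,v in[(97,247),(205,428)]:
    P=onz(D,240+u/4,130+v/4,.049)[:2]-c;print("dock frame x,y",P@[np.cos(t),np.sin(t)],P@[-np.sin(t),np.cos(t)])
E
```

```text
t: 20.65
position: [0.5654, 0.0779, 0.0769]
ee_rot: [0.982, 0.191, 0.001, 0.0]
contact_force: [-1.2, -0.1, 5.3]
finger_gap: 0.148
changed px 0
dock frame x,y -0.17276273694291777 0.0663475577098089
dock frame x,y -0.1792238185354877 -0.07942392280386018
```

Tray fully out and stationary. Withdraw the pin.

```bash
python3 -m inch '[[0,0,-0.05,0,0,0],[0,0,-0.1,0,0,0],[0,0,-0.15,0,0,0],[0,0,-0.2,0,0,0],[0,0,-0.25,0,0,0],[0,0,-0.25,0,0,0],[0,0,-0.25,0,0,0],[0,0,-0.25,0,0,0],[0,0,-0.2,0,0,0],[0,0,-0.1,0,0,0],[0,0,-0.05,0,0,0],[0,0,0,0,0,0]]'
python3 - <<'E'
from h import *
go([.4267,.2493,.132],22)
i=arm.camera('side');w=arm.camera('wrist')
f=lambda x:cv2.convertScaleAbs(cv2.resize(x,(400,400),interpolation=cv2.INTER_CUBIC),alpha=2)
cv2.imwrite("pics/c18.png",np.hstack([f(w[180:260,280:360]),f(i[110:240,240:370])]))
E
```

```text
t: 21.9
position: [0.5645, 0.0777, 0.1316]
ee_rot: [0.982, 0.191, 0.0, 0.0]
contact_force: [0.3, -0.0, -0.7]
finger_gap: 0.147
t 21.9 pos [0.5645 0.0777 0.1316] yaw 22.0 tilt 0.0 units [-2.117 -7.023 -0.013] turn z -0.0
```

View pics/c18.png

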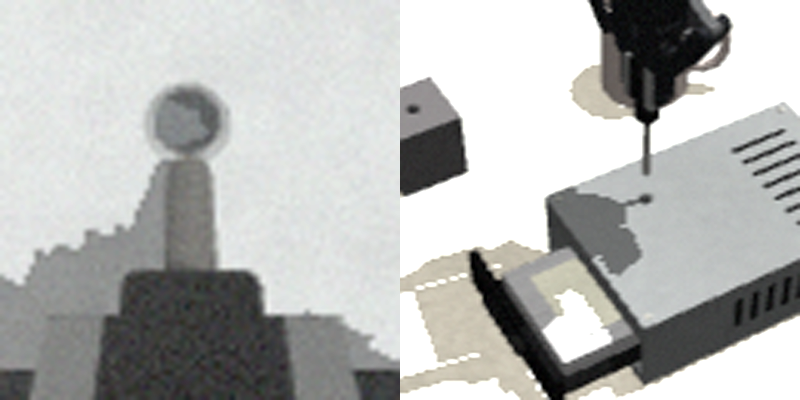

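```bash
python3 -m inch '[[-0.1,-0.4,0,0,0,0],[-0.2,-0.7,0,0,0,0],[-0.3,-0.9,0,0,0,0],[-0.3,-0.9,0,0,0,0],[-0.3,-0.9,0,0,0,0],[-0.3,-0.9,0,0,0,0],[-0.3,-0.9,0,0,0,0],[-0.2,-0.7,0,0,0,0],[-0.1,-0.5,0,0,0,0],[0,-0.22,0,0,0,0],[0,0,0,0,0,0],[0,0,0,0,0,0]]'
python3 - <<'E'
from h import *
go([.4274,.2502,.132],22)
w=arm.camera("wrist")
cv2.imwrite("pics/c19.png",cv2.convertScaleAbs(cv2.resize(w[180:260,270:370],None,fx=7,fy=7,interpolation=cv2.INTER_CUBIC),alpha=2.6))
E
```

```text
t: 23.2
position: [0.4273, 0.2492, 0.1315]
ee_rot: [0.982, 0.191, -0.0, 0.0]
contact_force: [0.0, 0.1, -0.6]
finger_gap: 0.151
t 23.2 pos [0.4273 0.2492 0.1315] yaw 22.0 tilt 0.02 units [ 0.015 -0.028 -0.017] turn z 0.001
```

View pics/c19.png

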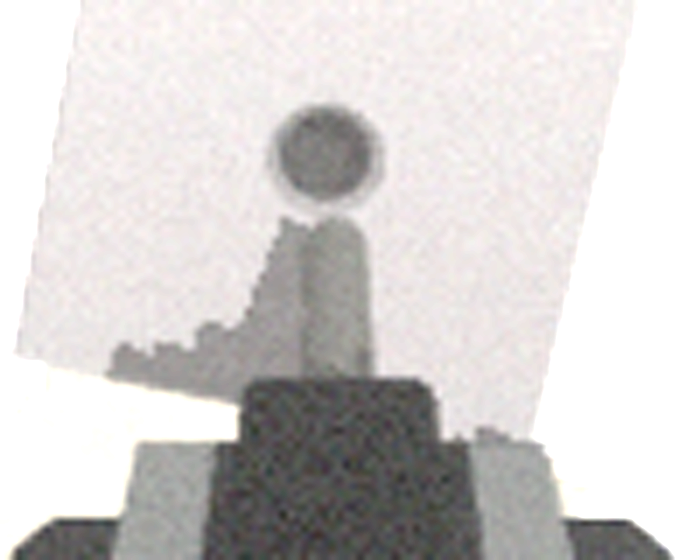

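```bash
python3 -m inch '[[0.015,-0.028,0.1,0,0,0],[0,0,0.2,0,0,0],[0,0,0.25,0,0,0],[0,0,0.25,0,0,0],[0,0,0.2,0,0,0],[0,0,0.15,0,0,0],[0,0,0.15,0,0,0],[0,0,0,0,0,0]]'; python3 -c "
from h import *
go([.4274,.2502,.0435],22)"
```

```text
t: 24.05
position: [0.4268, 0.2502, 0.0917]
ee_rot: [0.982, 0.191, -0.001, 0.0]
contact_force: [0.3, -0.4, -1.4]
finger_gap: 0.145
t 24.05 pos [0.4268 0.2502 0.0917] yaw 22.0 tilt 0.08 units [0.021 0.007 1.607] turn z 0.0
```

Tip is at z ≈ 0.055, inside the stand's hole with no contact.

```bash
python3 -m inch '[[0,0,0.2,0,0,0],[0,0,0.25,0,0,0],[0,0,0.25,0,0,0],[0,0,0.25,0,0,0],[0,0,0.2,0,0,0],[0,0,0.15,0,0,0],[0,0,0.1,0,0,0],[0,0,0.06,0,0,0],[0,0,0,0,0,0],[0,0,0,0,0,0]]'; python3 -c "
from h import *
go([.4274,.2502,.0435],22)"
```

```text
t: 25.05
position: [0.4276, 0.2505, 0.0491]
ee_rot: [0.982, 0.191, 0.0, -0.0]
contact_force: [-0.4, -0.1, -0.9]
finger_gap: 0.15
t 25.05 pos [0.4276 0.2505 0.0491] yaw 22.0 tilt 0.03 units [-0.009  0.006  0.185] turn z 0.001
```

```bash
python3 -m inch '[[0,0,0.05,0,0,0],[0,0,0.05,0,0,0],[0,0,0.05,0,0,0],[0,0,0,0,0,0],[0,0,0,0,0,0]]'
```

```text
t: 25.55
position: [0.4273, 0.2503, 0.0442]
ee_rot: [0.982, 0.191, -0.0, 0.0]
contact_force: [-0.8, 0.4, -1.0]
finger_gap: 0.148
```

```bash
python3 -m inch '[[0,0,0.02,0,0,0],[0,0,0.02,0,0,0],[0,0,0,0,0,0],[0,0,0,0,0,0]]'
```

```text
t: 25.95
position: [0.4275, 0.2505, 0.0435]
ee_rot: [0.982, 0.191, 0.0, -0.0]
contact_force: [-1.8, -0.2, 4.5]
finger_gap: 0.151
```

```bash
python3 -m inch '[[0,0,0,0,0,0],[0,0,0,0,0,0],[0,0,0,0,0,0],[0,0,0,0,0,0],[0,0,0,0,0,0],[0,0,0,0,0,0],[0,0,0,0,0,0],[0,0,0,0,0,0]]' -1; python3 -m inch '[[0,0,-0.3,0,0,0],[0,0,-0.5,0,0,0],[0,0,-0.6,0,0,0],[0,0,-0.6,0,0,0],[0,0,-0.6,0,0,0],[0,0,-0.6,0,0,0],[0,0,-0.6,0,0,0],[0,0,-0.5,0,0,0],[0,0,-0.2,0,0,0],[0,0,0,0,0,0],[0,0,0,0,0,0]]'
python3 - <<'E'
from h import *
s=arm.camera("scene");d=arm.camera("side");w=arm.camera("wrist")
f=lambda x:cv2.convertScaleAbs(cv2.resize(x,(400,400),interpolation=cv2.INTER_CUBIC),alpha=2)
cv2.imwrite("pics/c20.png",np.vstack([np.hstack([f(s[140:240,400:500]),f(d[85:185,180:280])])]))
cv2.imwrite("pics/w20.png",w);cv2.imwrite("pics/s20.png",s);cv2.imwrite("pics/d20.png",d)
go([.4274,.2502,.0435],22);print(arm.get_obs()["finger_gap"])
E
```

```text
t: 26.75
position: [0.4273, 0.2504, 0.0431]
ee_rot: [0.982, 0.191, 0.0, -0.0]
contact_force: [-0.9, 1.3, -0.9]
finger_gap: 0.998
t: 27.85
position: [0.427, 0.2502, 0.1775]
ee_rot: [0.982, 0.191, -0.0, 0.0]
contact_force: [-0.0, -0.5, -0.3]
finger_gap: 1.001
t 28.0 pos [0.4267 0.2501 0.1768] yaw 22.0 tilt 0.12 units [0.033 0.007 4.443] turn z -0.0
0.9998628684831502
```

View pics/c20.png

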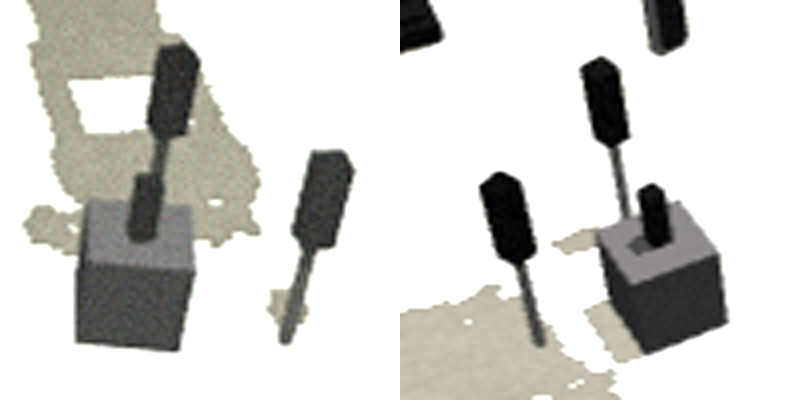

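View pics/w20.png

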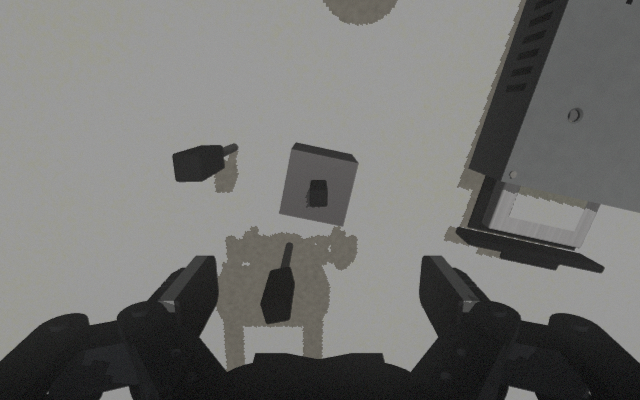

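View pics/d20.png

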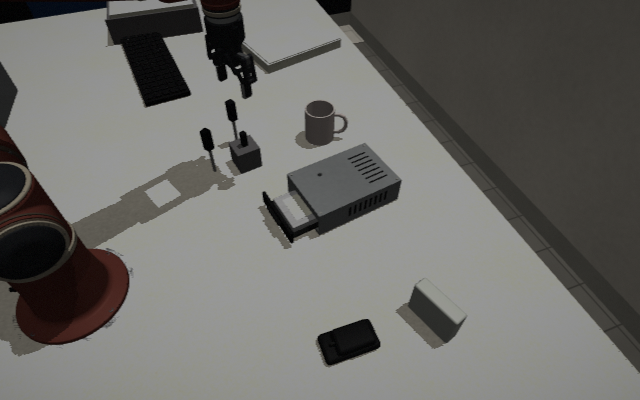

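The views match the starting ones: the pin stands upright in the stand at side (242,138), with its shoulder on the block. The tray is out at (290,215), and the mouse (349,341), mug (319,122) and clock (436,308) haven't moved. Nothing touches the gripper, so I'm handing in.

```bash
python3 -c "
from rig import arm
print(arm.job_done());o=arm.get_obs();print(o['t'],o['contact_force'])"
```

```text
the job is handed in; nothing more can be done
None
the job is handed in; nothing more can be done
```

The tray is fully out, the pin is back in its stand and released, and I handed the job in at about 28 s of the 61 s. The hand-in reports no verdict, so this rests on my own checks.

- **Pin and catch:** I took the 14 mm-handled pin from the stand, not either of the two larger loose ones. I lowered it through the roof hole and felt the striker about 25 mm below the roof. I then pressed in steps of about 1 mm or less. The tray let go at about 5 N, and no reading in the hole passed about 6 N. I held the catch until the tray stopped moving.
- **Last checks:** The images put the tray front at about −0.176 m in the dock's frame, roughly 60 mm out. The pin touched home at the same height it was gripped at, within 0.1 mm. It looks upright in the stand, just as at the start. The mouse, mug and clock look unmoved, and the gripper is open and clear.
- **What disagreed:** The first grasp closed on nothing. The fingertips sit about 33–36 mm behind the reported TCP, not at it as described, so I reopened, went lower and gripped again. I estimated the pin's tip height from where I gripped it in the stand. I saw side forces of 1–2 N while pressing and did not fully explain them; the pin was probably rubbing the hole's wall.

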